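# Eject a vial from the reader and stop it with the other finger

## Task

With one fingertip press the reader's red ejector pad all the way down, so that the amber vial pops out of its cradle, and with the other finger of the same hand, standing in the ramp, stop the vial before it rolls off the open end. Finish while still holding it so: one finger keeping the pad down, the other holding the vial at rest out on the ramp. Do not pick up, carry or poke the vial out by hand, and leave the vials and jars standing nearby where they are.

Things in the scene. Friction and masses are not known exactly. Their poses are not given: they have to be found in the camera images.
- reader: Vial reader, fixed to the bench. Origin on the bench surface under the lying vial; x axis points downhill along the ramp, y towards the ejector pad, z up. White housing 75 mm tall at x -140 to -20 mm, y -60 to 105 mm; stop bar face at x = -16 mm. Ramp channel 66 mm wide (y -33 to 33 mm) between blue walls 6 mm thick, tops 42 mm above the bench.
- cradle (a point): Middle of the cradle floor under the vial, 30 mm above the bench; a 4 mm step 10 mm downhill holds the vial in. Two yellow lifters in the floor rise 1.2 mm per mm of pad travel; with the pad about two thirds down the vial hops the step and rolls downhill by itself, reaching the open end within a second. Axes as the reader's.
- ramp_end (a point): Middle of the open lower end of the steel ramp, x = 130 mm in the reader frame, 15 mm above the bench. The ramp starts at x = 10 mm, 34 mm above the bench, and falls steadily (9 degrees). Axes as the reader's.
- ramp_mid (a point): Point on the ramp surface on the channel's centre line, at x = 72 mm in the reader frame, 24 mm above the bench, straight beside the pad's middle and 62 mm from it. A fingertip lowered here, level with the fingertip on the pad, stands 7 mm above the ramp when the pad is fully down and stops the vial. Axes as the reader's.
- ejector_top (a point): Centre of the top face of the red ejector pad, 56 mm along the reader's x by 40 mm along its y, flat, beside the ramp outside the blue wall, 41 mm above the bench when up and 31 mm when fully down. At (72, 62) mm in the reader's x, y. Moves with the pad. Axes as the reader's.
- ejector (a joint): Travel of the ejector pad: 0 = up, 0.010 m = fully down at its hard stop. A spring pushes it back up: about 1 N at the start of the travel and 5 to 6 N fully down.
- vial: Amber glass vial with a white cap, 28 mm diameter (cap 25 mm), 61 mm long, about 45 g, lying across the cradle. Origin at the middle of its length on its axis, 14 mm above what it lies on; its y axis runs along the vial towards the cap. It turns as it rolls.
- vial_a: Bystander: standing amber vial, black cap, 28 mm diameter, 61 mm tall; origin under its centre.
- vial_b: Bystander: standing amber vial, white cap, 28 mm diameter, 61 mm tall; origin under its centre.
- jar: Bystander: white jar with red cap, 48 mm diameter, 75 mm tall; origin under its centre.
- flask: Bystander: amber jar with blue cap, 48 mm diameter, 80 mm tall; origin under its centre.
Not all that is in view belongs to the job. Leave any blue, green or purple look-alike of the vial alone.

How it is judged (in metres and radians):
On the way, in this order (a step that is already met when the one before it is completed fails the run):
1. a finger presses the ejector pad while the vial is still at its cradle (value of joint ejector above 0.003 m and contact force between the fingers and ejector above 0.3 N and x of vial in the frame of reader below 0.018 m).
2. the vial is stopped on the ramp by a finger, while a finger keeps the ejector down (value of joint ejector above 0.0065 m and contact force between the fingers and ejector above 0.5 N and contact force between the fingers and vial above 0.005 N and x of vial in the frame of reader between 0.02 and 0.118 m and z of vial in the frame of reader below 0.056 m and linear speed of vial below 0.02 m/s), for 0.4 s.
At the end, for the whole second after the job is handed in: A finger keeps the pad at least 6.5 mm down (over 0.5 N); the vial rests (under 20 mm/s) on the ramp against a finger, its middle 20 to 118 mm downhill of the reader origin, at most 56 mm up; bystanders within 20 mm of their places, tilted under 0.2 rad (all of step 2 and distance of each of vial_a, vial_b, jar, flask from where it was at the start of the episode below 0.02 m and angle between each of vial_a, vial_b, jar, flask's own z axis and vertical below 0.2 rad); the arm keeps its last pose, push and grip.
It fails at once if the vial rolls off the end of the ramp or leaves it (x of vial in the frame of reader above 0.128 m or y of vial in the frame of reader above 0.03 m or y of vial in the frame of reader below -0.03 m or height (world z) of vial below 0.022 m).
It fails at once if the vial is lifted or carried (z of vial in the frame of reader above 0.066 m or (x of vial in the frame of reader above 0.06 m and z of vial in the frame of reader above 0.056 m)).
It fails at once if the vial is poked or moved by hand while it is still in its cradle (x of vial in the frame of reader below 0.008 m and contact force between the fingers and vial above 0.2 N).
It fails at once if a bystander is knocked over or shifted (distance of any of vial_a, vial_b, jar, flask from where it was at the start of the episode above 0.03 m or angle between any of vial_a, vial_b, jar, flask's own z axis and vertical above 0.4 rad).
It also fails if it takes over 32 s, if anything falls off the work surface, if the arm or the gripper's body presses on something with over 40 N, if the wrist force passes 120 N, or if a joint passes its speed limit or range.

## Robot

A 6-joint arm with a two-finger parallel gripper is mounted at the origin on the work surface. World frame = base frame: x ahead of the robot, y to its left, z up, the work surface at z = 0. Lengths are in m, angles in degrees, forces in N, time in s.
With the tool pointing down it reaches from about 0.35 to 0.875 m from the base axis. Payload 4.2 kg.
Tool frame: the origin (TCP) lies between the finger pads; the fingertips stand 17 mm ahead of it and the grasp point (between the pads) lies 2 mm behind it; z points along the fingers, y is the direction in which the jaws open and shut (so a half turn about z gives the same grasp; the last joint's range is limited). The gripper opens to 87 mm and grips with 3 to 60 N. Pads are 19 mm wide; open, the fingers measure 117 mm over their backs; the gripper's body (75 mm by 190 mm) begins 51 mm behind the grasp point.
Start: joints at [85.405, 22.042, 0.453, 0, -68.411, -14.817], TCP at [0.208, 0.589, 0.24] pointing down, gripper open.
Joint ranges: [-179.83, 179.83], [-69.29, 118.12], [-61.27, 80.66], [-181.25, 117.63], [-171.15, -9.14], [-177.46, 177.46]. Speed limits (degrees/s): [159.86, 159.86, 180, 180, 180, 180].

## Interface

Orientations are given as a 3x3 rotation matrix whose columns are the frame's x, y, z axes.
In Python, from station import r gives the robot as it stands.
- The arm moves only by the shell command python3 -m creep 'ROWS'. ROWS is JSON, a list of rows, each a list of 7 numbers: the opening, from 0 (shut) to 1 (fully open), then the shift along the tool's x, y, z scaled (see below), then the turn, a rotation vector about the tool's x, y, z scaled (see below). A call has 1 to 5 rows; each row is the pose to reach, as a shift and turn from the pose measured when the call began, along the tool's axes at that moment, turning the shorter way round; what a row does not reach only later rows make up. The controller multiplies each number of a shift by 300 mm and each number of a turn by 180 degrees. A row lasts 1/12 s, in which the tool goes at most 41.7 mm and 7.16 degrees, less where a joint would pass 70% of its speed; a pose out of reach is approached as far as the arm can. A call with a number of a shift or a turn outside -1 to 1 is refused whole. A call with a gripper value outside its range is refused whole. The fingers move at their own pace and stop on an object; the grip force is fixed at half the most. Time passes only in rows, so rows that repeat a pose let the fingers close. It gives the time, the measured TCP pose, the force and the opening at its end, in the units of the state.
- r.sense(): the state, without advancing time (a new reading comes with each control period).
- r.capture(name): name is "scene" or "side" or "wrist"; returns the picture (400x640x3 uint8, blue, green, red); there is no depth.
- r.camera_model(name): a dict with "mtx" (3x3 intrinsics, pixels), "dist" ([k1, k2, p1, p2, k3] as OpenCV has them; the pictures are not rectified), "R" (3x3) and "t" (3): a world point X has camera coordinates R X + t; the wrist camera has in their place "mount" (4x4, takes a point from camera to tool coordinates, whose origin is the TCP and whose axes are the flange's). Camera axes: x right, y down, z forward; pixel columns grow to the right and rows downward; lengths in m; the calibration is good to about 2 mm. A picture is of the moment at which its call begins: read the wrist's pose just before it. camera_model takes no time and is no camera call.
- r.finish_job(): hands the job in, once; it reports no verdict.
Trained networks look in the newest picture that a camera, given by its name, has taken for a name from the list of things; names that differ only in an ending like _2 or _b are one class to them, and where a whole thing is asked for, a point or a joint stands for the part that bears it (a point fixed in the world has none). Each returns a list of dicts, best first, with "score" (0 to 1); they miss things now and then, are a little off and sometimes report something else, mostly with a low value. They report only what shows in the picture. A call takes as long as a camera call. They do not tell look-alikes from the thing itself.
- r.recognise(camera, target): "rect" ([left, top, right, bottom] as shares, 0 to 1, of the picture: columns of its width, rows of its height, round what is visible of it).
- r.outline_of(camera, target): "pixels" (400x640 bool, what is visible of it) and "rect" ([left, top, right, bottom] as shares, 0 to 1, of the picture: columns of its width, rows of its height, round what is visible of it).
The state is a dict: "time_s": time; "joints": joint angles; "joint_velocities": joint speeds; "effort": joint torques, N m; "tcp_pos": TCP position; "ee_rot": TCP orientation; "wrist_force": force on the tool from outside, world axes, zero at the start; "moment": the same for the moment, N m; "gripper_width": opening from 0.0 (shut) to 1.0 (fully open).
Only numpy, scipy, OpenCV 4.12 (cv2) and the standard library are available. Lean on these libraries where they do the work, as an engineer would, in place of code of your own. Each camera call takes 0.05 s, during which the arm holds its last target.

## Working session

There is one attempt and no reset: what is moved stays moved. The work goes in short steps, Python scripts to look and compute and a shell command to move; the robot and the scene stay as the last step left them, time stands still between calls to the robot, and variables do not carry over. Pictures are saved under pics/ and viewed, and the job is handed in when it is done.

```bash
mkdir -p pics; ls
python3 - <<'E'
from station import r
import cv2, json
s=r.sense(); print({k:s[k] for k in ('time_s','tcp_pos','ee_rot','gripper_width')})
for n in ("scene","side","wrist"):
    cv2.imwrite(f"pics/{n}0.png", r.capture(n))
    print(n, r.camera_model(n))
    for t in ("reader","ejector","vial"):
        print(t,[(round(d['score'],2),[round(x*k) for x,k in zip(d['rect'],(640,400,640,400))]) for d in r.recognise(n,t)])
E
```

```text
pics
{'time_s': 0.0, 'tcp_pos': array([0.20751906, 0.58893478, 0.23844789]), 'ee_rot': array([[ 9.43088624e-01, -3.32540930e-01, -6.13588220e-04],
       [-3.32541469e-01, -9.43086205e-01, -2.14028320e-03],
       [ 1.33065181e-04,  2.22252027e-03, -9.99997521e-01]]), 'gripper_width': 0.9970946579303501}
scene {'mtx': array([[395.42144739,   0.        , 323.87353089],
       [  0.        , 395.42144739, 196.41300117],
       [  0.        ,   0.        ,   1.        ]]), 'dist': array([-0.01981288,  0.        ,  0.        ,  0.        ,  0.        ]), 'R': array([[ 0.11686143,  0.99314666,  0.00176314],
       [ 0.8322926 , -0.09696514, -0.54579006],
       [-0.54187862,  0.06524926, -0.8379201 ]]), 't': array([-0.11404752, -0.44892083,  1.21128743])}
reader [(0.69, [298, 138, 375, 260])]
ejector [(0.77, [343, 214, 360, 245])]
vial [(0.82, [329, 293, 356, 325]), (0.77, [315, 112, 335, 135]), (0.71, [265, 189, 280, 210]), (0.7, [392, 182, 410, 206]), (0.66, [253, 158, 265, 184]), (0.66, [212, 190, 246, 206])]
side {'mtx': array([[424.74762171,   0.        , 317.06845537],
       [  0. 
[... 600 characters left out ...]
8, 208]), (0.56, [365, 156, 392, 169]), (0.53, [259, 157, 268, 180])]
wrist {'mtx': array([[283.04171458,   0.        , 317.8973134 ],
       [  0.        , 283.04171458, 201.32515513],
       [  0.        ,   0.        ,   1.        ]]), 'dist': array([-0.03080487,  0.        ,  0.        ,  0.        ,  0.        ]), 'mount': array([[ 9.86931821e-04, -9.62049743e-01, -2.72872348e-01,
         7.53450300e-02],
       [ 9.99999140e-01,  7.13725468e-04,  1.10048370e-03,
        -4.05138018e-04],
       [-8.63964112e-04, -2.72873199e-01,  9.62049620e-01,
        -1.44957264e-01],
       [ 0.00000000e+00,  0.00000000e+00,  0.00000000e+00,
         1.00000000e+00]])}
reader []
ejector []
vial []
```

View pics/scene0.png

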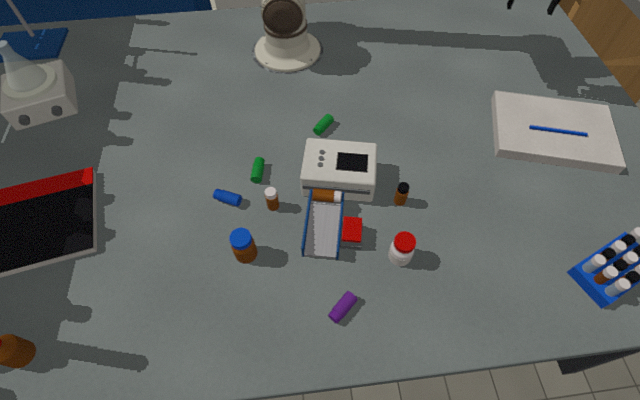

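View pics/side0.png

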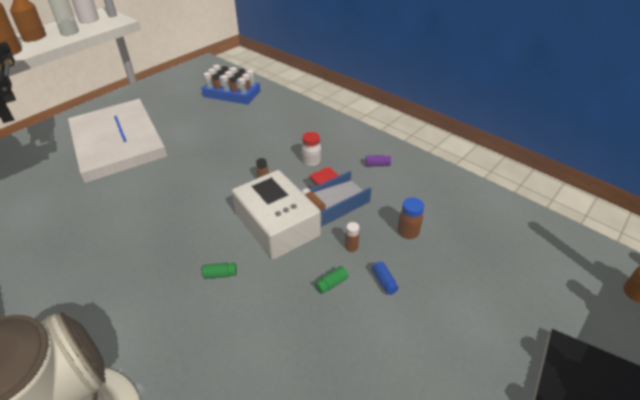

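View pics/wrist0.png

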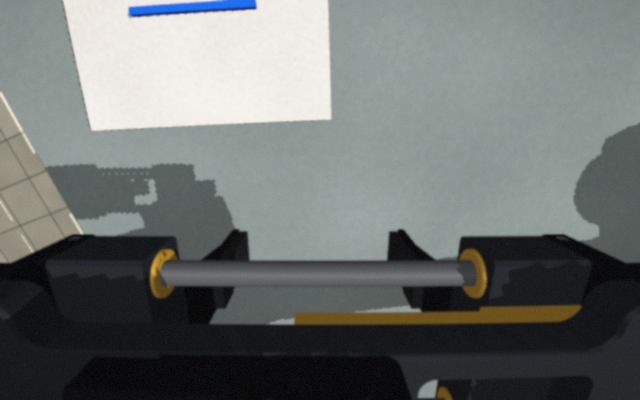

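Run:
```python
import cv2
a=cv2.imread('pics/scene0.png')[110:280,200:430]; cv2.imwrite('pics/scene0c.png',cv2.resize(a,None,fx=3.4,fy=3.4,interpolation=3))
a=cv2.imread('pics/side0.png')[140:310,190:420]; cv2.imwrite('pics/side0c.png',cv2.resize(a,None,fx=3.4,fy=3.4,interpolation=3))
```

```text
(no output)
```

View pics/scene0c.png

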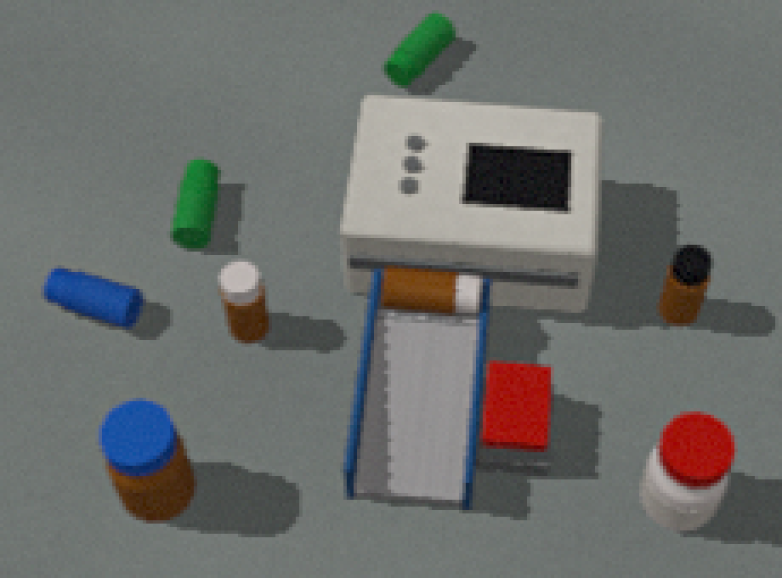

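View pics/side0c.png

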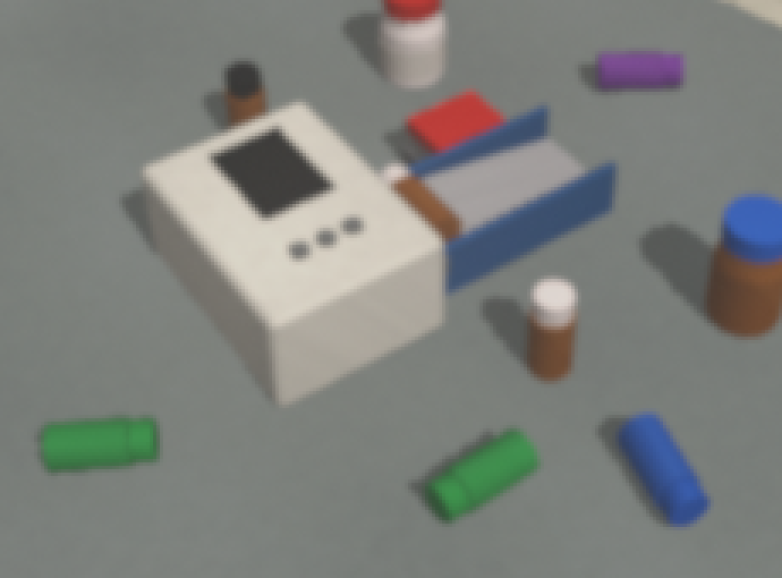

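```bash
cat > h.py <<'E'
import numpy as np, cv2
from scipy.optimize import least_squares
from station import r
def proj(n,P):
    c=r.camera_model(n); return cv2.projectPoints(np.asarray(P,float).reshape(-1,3),cv2.Rodrigues(c['R'])[0],c['t'],c['mtx'],c['dist'])[0].reshape(-1,2)
def w(p,P):
    c,s=np.cos(p[2]),np.sin(p[2]); P=np.asarray(P,float).reshape(-1,3)/1000
    return P@np.array([[c,-s,0],[s,c,0],[0,0,1]]).T+[p[0],p[1],0]
def projw(p,P,s):
    "wrist projection; s state at capture"
    c=r.camera_model('wrist'); T=np.eye(4); T[:3,:3]=s['ee_rot'];T[:3,3]=s['tcp_pos']
    M=np.linalg.inv(T@c['mount'])
    return cv2.projectPoints(w(p,P),cv2.Rodrigues(M[:3,:3])[0],M[:3,3],c['mtx'],c['dist'])[0].reshape(-1,2)
E
cat > fit.py <<'E'
from h import *
H=[(-140,-60,75),(-140,105,75),(-20,105,75),(-20,-60,75)]; E=[(44,42,41),(44,82,41),(100,82,41),(100,42,41)]
A=np.array([(365,96),(600,113),(594,257),(343,236),(487,363),(551,367),(549,449),(483,444)])/3.4+[200,110]
B=np.array([(275,325),(145,172),(303,101),(443,240),(440,152),(408,122),(470,92),(505,118)])/3.4+[190,140]
def f(p,which='ab'):
    o=[]
    if 'a' in which:o.append(proj('scene',w(p,H+E))-A)
    if 'b' in which:o.append(proj('side',w(p,H+E))-B)
    return np.vstack(o).ravel()
for k in ('a','b','ab'):
    s=least_squares(f,[.5,0,0],args=(k,),loss='soft_l1'); print(k,s.x[:2].round(4),np.degrees(s.x[2]).round(2)); print(f(s.x,k).reshape(-1,2).round(1).tolist())
p=s.x; np.save('p.npy',p)
print('pad',w(p,(72,62,41)),'mid',w(p,(72,0,24)))
from station import r
for n in('scene','side'):
    im=cv2.imread(f'pics/{n}0.png')
    import numpy as np
    pts=proj(n,w(p,H+E+[(130,33,42),(130,-33,42),(130,39,42),(130,-39,42),(0,0,44)]))
    o=(200,110) if n=='scene' else (190,140)
    im=cv2.resize(im[o[1]:o[1]+170,o[0]:o[0]+230],None,fx=3.4,fy=3.4,interpolation=3)
    for q in pts: cv2.circle(im,tuple(int(v) for v in (q-o)*3.4),3,(0,255,0),-1)
    cv2.imwrite(f'pics/{n}_fit.png',im)
E
python3 fit.py
```

```text
a [0.5765 0.0516] -12.27
[[-1.3, -0.7], [0.7, -0.3], [1.2, 0.0], [-1.6, 0.0], [0.4, 0.1], [0.4, 0.6], [-0.2, 0.1], [-0.3, -0.2]]
b [0.5702 0.0473] -11.83
[[-0.2, 2.0], [-2.4, -0.4], [-0.1, -0.8], [2.7, 0.4], [-0.1, -0.3], [-0.9, -0.6], [0.5, -0.7], [0.7, 0.3]]
ab [0.5746 0.0509] -12.09
[[-1.9, -1.2], [0.1, -1.0], [0.7, -0.8], [-2.0, -0.6], [0.1, -0.6], [0.0, -0.3], [-0.5, -0.8], [-0.6, -1.0], [-0.1, -0.4], [-1.8, -2.5], [0.4, -2.5], [2.8, -1.6], [0.2, -1.9], [-0.5, -2.2], [0.9, -2.2], [0.9, -1.2]]
pad [[0.65803007 0.09644198 0.041     ]] mid [[0.64504663 0.03581665 0.024     ]]
```

```bash
cat >> h.py <<'E'
def goto(p,rx,ry,z):
    from scipy.spatial.transform import Rotation as Ro
    s=r.sense(); R=s['ee_rot']; t=s['tcp_pos']; g=w(p,(rx,ry,0))[0]; g[2]=z
    a=p[2]; G=np.array([[np.cos(a),np.sin(a),0],[np.sin(a),-np.cos(a),0],[0,0,-1]])
    print('t',round(s['time_s'],2),'tcp',t.round(4),'F',np.round(s['wrist_force'],2),'grip',round(s['gripper_width'],3))
    c,sn=np.cos(a),np.sin(a); d=t[:2]-p[:2]; print('tcp in reader mm',(1000*np.array([c*d[0]+sn*d[1],-sn*d[0]+c*d[1]])).round(1))
    print('shift',(R.T@(g-t)/.3).round(4),'turn',(Ro.from_matrix(R.T@G).as_rotvec()/np.pi).round(4),'goal',g.round(4))
E
python3 -c "
from h import *
goto(np.load('p.npy'),72,31,.2)"
```

```text
t 0.6 tcp [0.2077 0.5895 0.2396] F [-0.23  0.25 -1.43] grip 1.001
tcp in reader mm [-471.6  449.8]
shift [1.9752 1.1536 0.1317] turn [-0.      0.     -0.0407] goal [0.6515 0.0661 0.2   ]
```

View pics/scene_fit.png

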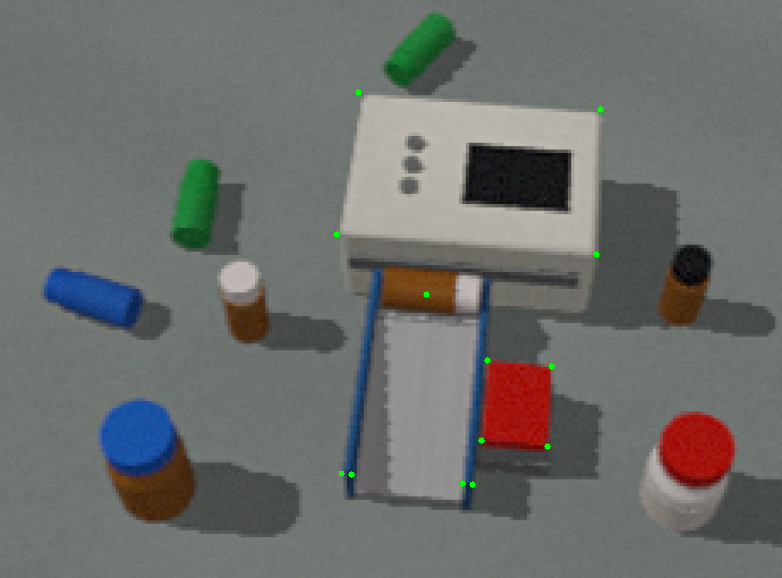

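View pics/side_fit.png

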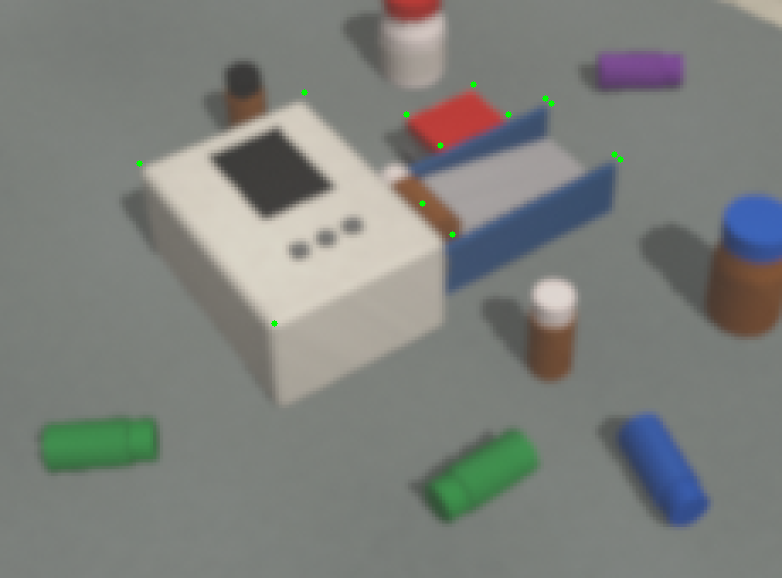

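The two crops show the amber, white-capped vial lying across the cradle at scene (327,196), and the red pad at (352,230). The fit is good to a few mm.

Things that could be mistaken for the vial, in scene pixels:
- Green look-alikes at (323,125) and (258,170)
- Blue look-alike at (228,197)
- Purple look-alike at (343,307)
- Standing vials at (271,199) and (402,194)
- Vials in the rack at (610,260)

By its description, the one in the cradle is the target. I'm moving to above the pad and ramp with the fingers part-closed.

```bash
python3 -m creep '[[0.54,0.6,0.35,0,0,0,-0.04],[0.54,0.6,0.35,0,0,0,-0.04],[0.54,0.6,0.35,0,0,0,-0.04],[0.54,0.6,0.35,0,0,0,-0.04],[0.54,0.6,0.35,0,0,0,-0.04]]'
python3 -c "
from h import *
goto(np.load('p.npy'),72,31,.2)"
```

```text
time_s: 1.02
tcp_pos: [0.3433, 0.4291, 0.2398]
ee_rot: [[0.978, -0.211, 0.0], [-0.211, -0.978, 0.0], [0.0, -0.0, -1.0]]
wrist_force: [1.0, 0.9, -0.2]
gripper_width: 0.709
t 1.02 tcp [0.3433 0.4291 0.2398] F [ 1.01  0.89 -0.2 ] grip 0.709
tcp in reader mm [-305.4  321.4]
shift [1.2593 0.9662 0.1324] turn [-0.0002 -0.     -0.0004] goal [0.6515 0.0661 0.2   ]
```

```bash
python3 -m creep '[[0.54,0.55,0.42,0,0,0,0],[0.54,0.55,0.42,0,0,0,0],[0.54,0.55,0.42,0,0,0,0],[0.54,0.55,0.42,0,0,0,0],[0.54,0.55,0.42,0,0,0,0]]'
python3 -c "
from h import *
goto(np.load('p.npy'),72,31,.2)"
```

```text
time_s: 1.43
tcp_pos: [0.4784, 0.2702, 0.2402]
ee_rot: [[0.978, -0.21, 0.001], [-0.21, -0.978, 0.001], [0.001, -0.001, -1.0]]
wrist_force: [0.6, 1.6, 0.4]
gripper_width: 0.542
t 1.43 tcp [0.4784 0.2702 0.2402] F [0.62 1.61 0.36] grip 0.542
tcp in reader mm [-140.   194.3]
shift [0.7072 0.5437 0.1339] turn [-0.0004 -0.0002 -0.0003] goal [0.6515 0.0661 0.2   ]
```

```bash
python3 -m creep '[[0.54,0.55,0.42,0,0,0,0],[0.54,0.55,0.42,0,0,0,0],[0.54,0.55,0.42,0,0,0,0],[0.54,0.55,0.42,0,0,0,0],[0.54,0.55,0.42,0,0,0,0]]'
python3 -c "
from h import *
goto(np.load('p.npy'),72,31,.2)"
```

```text
time_s: 1.85
tcp_pos: [0.6135, 0.1114, 0.2404]
ee_rot: [[0.978, -0.21, 0.001], [-0.21, -0.978, 0.001], [0.001, -0.002, -1.0]]
wrist_force: [-0.0, 1.9, 0.9]
gripper_width: 0.54
t 1.85 tcp [0.6135 0.1114 0.2404] F [-0.05  1.87  0.87] grip 0.54
tcp in reader mm [25.3 67.3]
shift [0.1556 0.1211 0.1348] turn [-0.0005 -0.0003 -0.0003] goal [0.6515 0.0661 0.2   ]
```

```bash
python3 -m creep '[[0.54,0.156,0.121,0.135,0,0,0],[0.54,0.156,0.121,0.135,0,0,0],[0.54,0.156,0.121,0.135,0,0,0],[0.54,0.156,0.121,0.135,0,0,0]]'
cat > look.py <<'E'
import sys
from h import *
p=np.load('p.npy'); goto(p,72,31,.2)
s=r.sense(); im=r.capture('wrist'); k=sys.argv[1]
cv2.imwrite(f'pics/w{k}.png',im)
H=[(-20,105,75),(-20,-60,75)]; E=[(44,42,41),(44,82,41),(100,82,41),(100,42,41),(130,33,42),(130,-33,42),(130,39,42),(130,-39,42),(10,0,34)]
q=projw(p,H+E,s); print(q.round().tolist())
for a in q: cv2.circle(im,tuple(int(v) for v in a),2,(0,255,0),-1)
cv2.imwrite(f'pics/w{k}m.png',im)
for n in('scene','side'):
    im=r.capture(n); o=(200,110) if n=='scene' else (190,140)
    cv2.imwrite(f'pics/{n}{k}.png',cv2.resize(im[o[1]:o[1]+170,o[0]:o[0]+230],None,fx=3.4,fy=3.4,interpolation=3))
E
python3 look.py 1
```

```text
time_s: 2.18
tcp_pos: [0.6515, 0.0645, 0.1979]
ee_rot: [[0.977, -0.213, -0.002], [-0.213, -0.977, 0.0], [-0.002, 0.0, -1.0]]
wrist_force: [0.4, -0.3, -0.3]
gripper_width: 0.541
t 2.18 tcp [0.6515 0.0645 0.1979] F [ 0.38 -0.28 -0.34] grip 0.541
tcp in reader mm [72.3 29.4]
shift [-0.0012 -0.0054 -0.0071] turn [ 0.0001  0.0007 -0.0012] goal [0.6515 0.0661 0.2   ]
[[248.0, 283.0], [401.0, 283.0], [307.0, 217.0], [271.0, 217.0], [269.0, 167.0], [306.0, 167.0], [314.0, 139.0], [378.0, 138.0], [308.0, 139.0], [383.0, 138.0], [343.0, 242.0]]
```

View pics/w1m.png

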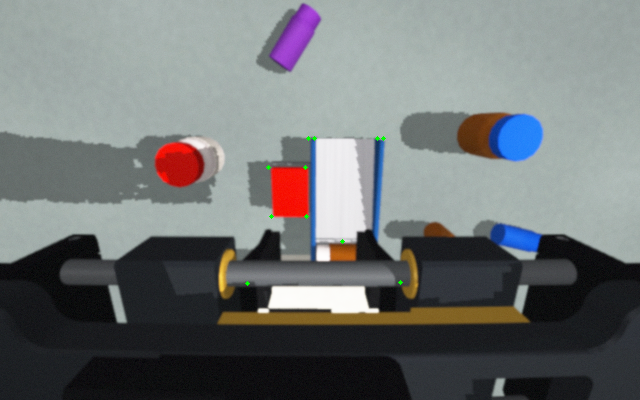

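View pics/scene1.png

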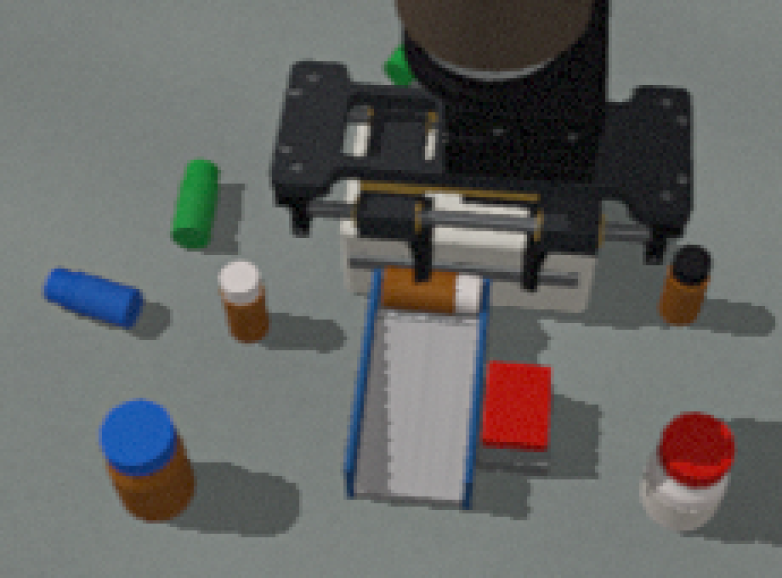

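The wrist view shows the pad at (272–309, 167–217) and the ramp between blue walls at 313 and 380. Both are about 2 px (2 mm) right of the prediction, which is inside tolerance. Next I descend to just above the pad.

```bash
python3 -m creep '[[0.54,0,-0.001,0.1,0,0,0],[0.54,0,-0.001,0.2,0,0,0],[0.54,0,-0.001,0.3,0,0,0],[0.54,0,-0.001,0.4,0,0,0],[0.54,0,-0.001,0.42,0,0,0]]'
python3 look.py 2
```

```text
time_s: 2.75
tcp_pos: [0.6488, 0.0684, 0.0711]
ee_rot: [[0.978, -0.208, -0.005], [-0.208, -0.978, 0.0], [-0.004, 0.001, -1.0]]
wrist_force: [-1.7, -0.2, -1.2]
gripper_width: 0.54
t 2.75 tcp [0.6488 0.0684 0.0711] F [-1.67 -0.21 -1.16] grip 0.54
tcp in reader mm [68.9 32.6]
shift [ 0.0085  0.0057 -0.4296] turn [0.0002 0.0014 0.0004] goal [0.6515 0.0661 0.2   ]
[[207.0, 385.0], [459.0, 384.0], [304.0, 271.0], [247.0, 271.0], [241.0, 193.0], [303.0, 193.0], [318.0, 145.0], [426.0, 146.0], [308.0, 145.0], [436.0, 146.0], [361.0, 307.0]]
```

View pics/side2.png

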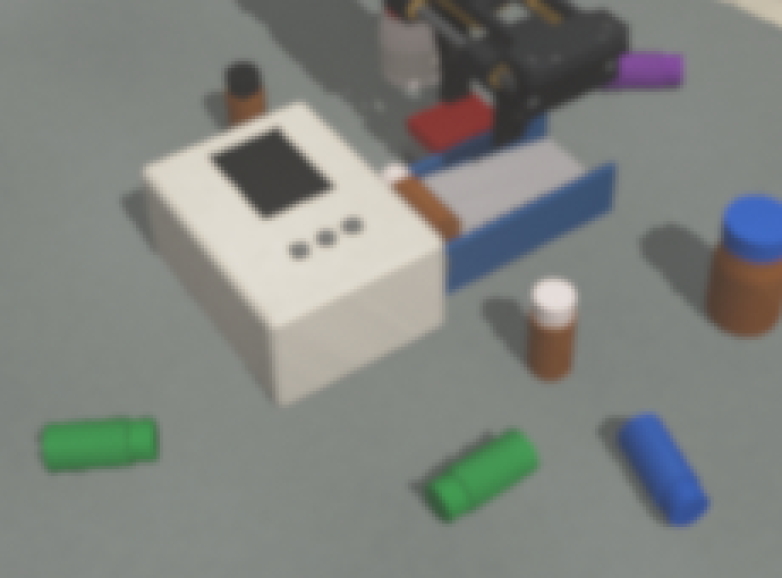

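View pics/scene2.png

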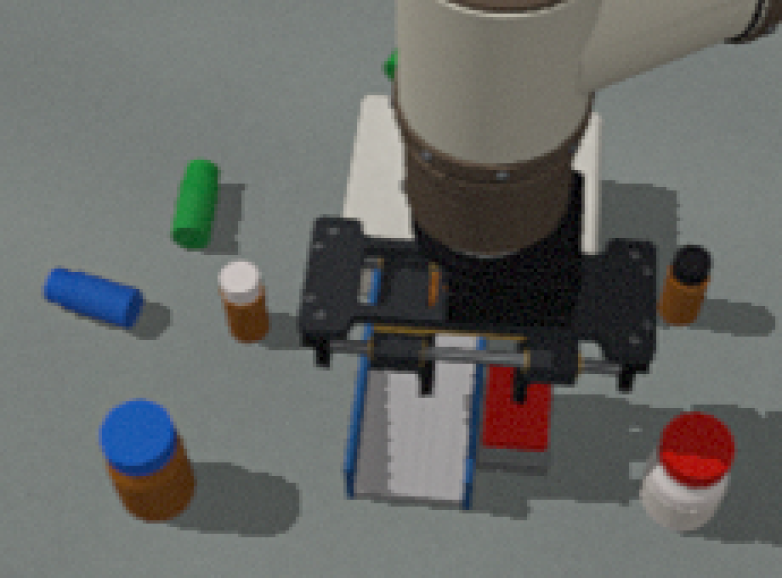

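View pics/w2m.png

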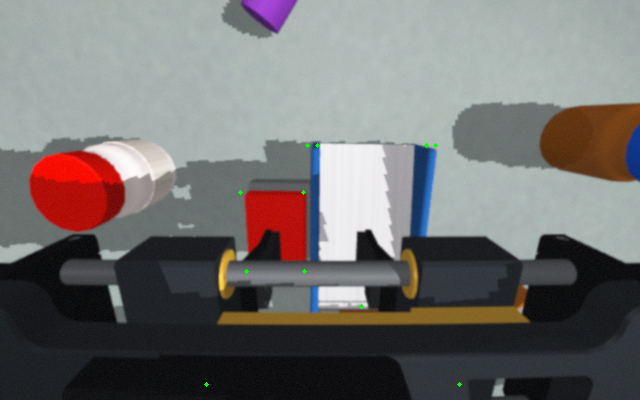

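The wrist view shows the ramp finger between the walls and the other finger over the red pad, with the vial still in the cradle. I'll correct a couple of mm and lower close to contact.

```bash
python3 -m creep '[[0.54,0.007,0.006,0.012,0,0,0],[0.54,0.007,0.006,0.025,0,0,0],[0.54,0.007,0.006,0.025,0,0,0]]'
python3 -c "
from h import *
goto(np.load('p.npy'),72,31,.048)"
```

```text
time_s: 3.15
tcp_pos: [0.6553, 0.0666, 0.0704]
ee_rot: [[0.978, -0.207, 0.007], [-0.207, -0.978, 0.002], [0.007, -0.004, -1.0]]
wrist_force: [-0.4, -0.3, 0.2]
gripper_width: 0.54
t 3.15 tcp [0.6553 0.0666 0.0704] F [-0.45 -0.26  0.21] grip 0.54
tcp in reader mm [75.6 32.2]
shift [-0.0125  0.0044  0.0746] turn [-0.0013 -0.0021  0.0007] goal [0.6515 0.0661 0.048 ]
```

```bash
cat > rd.py <<'E'
from h import *
for i in range(4):
    r.capture('side'); s=r.sense(); print(s['time_s'],s['tcp_pos'].round(4),s['wrist_force'].round(2),s['joint_velocities'].round(1),s['gripper_width'])
E
python3 rd.py
```

```text
3.2 [0.6551 0.0664 0.0702] [0.57 0.25 0.15] [-0.1  0.2 -0.2  0.2  0.  -0.1] 0.5431158238917461
3.25 [0.6551 0.0664 0.0701] [ 0.78  0.15 -0.14] [-0.1  0.1 -0.2  0.   0.   0.1] 0.5410422042375849
3.3 [0.655  0.0663 0.07  ] [ 0.05 -0.24  0.68] [ 0.1  0.2 -0.1  0.  -0.1 -0.2] 0.5379477492382726
3.35 [0.655  0.0663 0.0698] [-0.01 -0.29  0.4 ] [-0.   0.1 -0.2 -0.1  0.   0.1] 0.5367789741895953
```

```bash
python3 -m creep '[[0.54,-0.008,0.004,0.02,0,0,0],[0.54,-0.008,0.004,0.02,0,0,0],[0.54,-0.008,0.004,0.02,0,0,0]]'
python3 rd.py
```

```text
time_s: 3.6
tcp_pos: [0.6518, 0.0654, 0.0632]
ee_rot: [[0.978, -0.207, 0.005], [-0.207, -0.978, 0.001], [0.005, -0.002, -1.0]]
wrist_force: [0.3, 0.7, -0.3]
gripper_width: 0.537
3.65 [0.6522 0.0655 0.0635] [-1.04  0.39 -0.13] [ 0.  -0.   0.5  0.2 -0.  -0.1] 0.5376284530693978
3.7 [0.6524 0.0656 0.0637] [ 0.26 -0.28 -0.49] [-0.  -0.2  0.4  0.   0.1 -0. ] 0.5441381656776006
3.75 [0.6525 0.0656 0.0638] [ 1.04  0.18 -0.52] [-0.  -0.1  0.  -0.1  0.   0. ] 0.5391818534262384
3.8 [0.6525 0.0657 0.0638] [0.47 0.34 0.29] [-0.1  0.   0.  -0.1  0.   0. ] 0.5376046480392092
```

```bash
python3 -m creep '[[0.54,0,0,0.005,0,0,0],[0.54,0,0,0.01,0,0,0],[0.54,0,0,0.015,0,0,0],[0.54,0,0,0.02,0,0,0],[0.54,0,0,0.025,0,0,0]]'
python3 -c "
from h import *
goto(np.load('p.npy'),72,31,.047)"
```

```text
time_s: 4.22
tcp_pos: [0.6525, 0.0657, 0.0564]
ee_rot: [[0.978, -0.207, 0.006], [-0.207, -0.978, 0.002], [0.006, -0.003, -1.0]]
wrist_force: [-1.1, -0.7, 3.1]
gripper_width: 0.536
t 4.22 tcp [0.6525 0.0657 0.0564] F [-1.12 -0.66  3.07] grip 0.536
tcp in reader mm [73.1 30.8]
shift [-0.0038 -0.0007  0.0312] turn [-0.0009 -0.0018  0.0008] goal [0.6515 0.0661 0.047 ]
```

Contact: 3 N up at TCP z 56 mm, as expected. Pressing on slowly.

```bash
python3 -m creep '[[0.54,-0.001,0,0.004,0,0,0],[0.54,-0.002,0,0.008,0,0,0],[0.54,-0.002,0,0.012,0,0,0],[0.54,-0.002,0,0.016,0,0,0],[0.54,-0.002,0,0.02,0,0,0]]'
python3 look.py 3
```

```text
time_s: 4.63
tcp_pos: [0.6525, 0.0657, 0.0509]
ee_rot: [[0.978, -0.207, 0.007], [-0.207, -0.978, 0.002], [0.007, -0.003, -1.0]]
wrist_force: [-0.7, -0.6, 4.6]
gripper_width: 0.537
t 4.63 tcp [0.6525 0.0657 0.0509] F [-0.73 -0.57  4.61] grip 0.537
tcp in reader mm [73.  30.8]
shift [ 1.000e-04 -2.200e-03 -4.971e-01] turn [-0.001  -0.0022  0.0008] goal [0.6515 0.0661 0.2   ]
[[191.0, 421.0], [472.0, 422.0], [300.0, 294.0], [237.0, 293.0], [229.0, 208.0], [299.0, 209.0], [314.0, 156.0], [436.0, 157.0], [303.0, 156.0], [446.0, 157.0], [363.0, 331.0]]
```

View pics/side3.png

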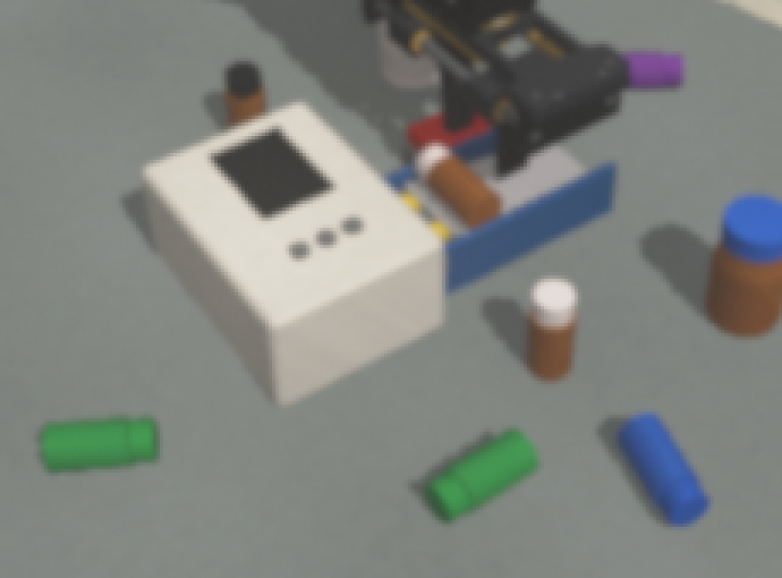

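The side view shows the vial out of its cradle. It lies across the ramp at crop (462,185), and the yellow lifters are visible behind it. The pad is about 7 mm down, so I press on to the stop.

```bash
python3 -m creep '[[0.54,0,0,0.004,0,0,0],[0.54,0,0,0.008,0,0,0],[0.54,0,0,0.012,0,0,0],[0.54,0,0,0.015,0,0,0],[0.54,0,0,0.015,0,0,0]]'
python3 rd.py; python3 look.py 4
```

```text
time_s: 5.2
tcp_pos: [0.6526, 0.0657, 0.0481]
ee_rot: [[0.979, -0.206, 0.008], [-0.206, -0.979, 0.001], [0.007, -0.003, -1.0]]
wrist_force: [-3.4, -2.1, 12.1]
gripper_width: 0.539
5.25 [0.6526 0.0657 0.0481] [-3.99 -1.79 11.95] [-0.  -0.  -0.   0.   0.1  0. ] 0.5379314773211828
5.3 [0.6526 0.0658 0.0482] [-4.32 -1.46 12.58] [ 0.1 -0.   0.1  0.1  0.   0.1] 0.5419813576490183
5.35 [0.6526 0.0658 0.0482] [-2.54 -1.15 12.62] [-0.1 -0.  -0.   0.   0.1 -0.1] 0.5376746953035793
5.4 [0.6526 0.0657 0.0482] [-3.3  -1.24 11.84] [-0.  -0.1  0.  -0.  -0.1 -0. ] 0.5376460038538549
t 5.4 tcp [0.6526 0.0657 0.0482] F [-3.3  -1.24 11.84] grip 0.538
tcp in reader mm [73.1 30.8]
shift [ 1.000e-04 -2.100e-03 -5.062e-01] turn [-0.001  -0.0024  0.0011] goal [0.6515 0.0661 0.2   ]
[[189.0, 426.0], [474.0, 426.0], [300.0, 297.0], [236.0, 296.0], [228.0, 210.0], [299.0, 210.0], [315.0, 157.0], [438.0, 158.0], [303.0, 157.0], [449.0, 158.0], [363.0, 334.0]]
```

View pics/side4.png

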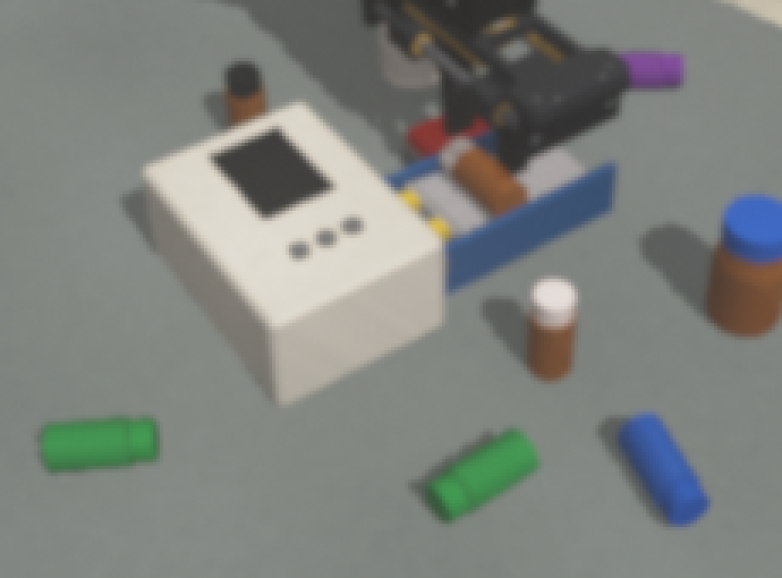

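View pics/scene4.png

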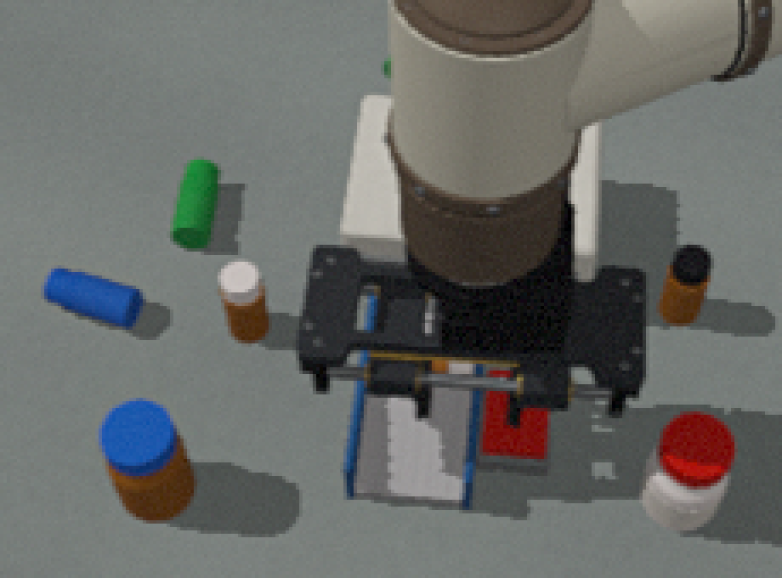

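View pics/w4m.png

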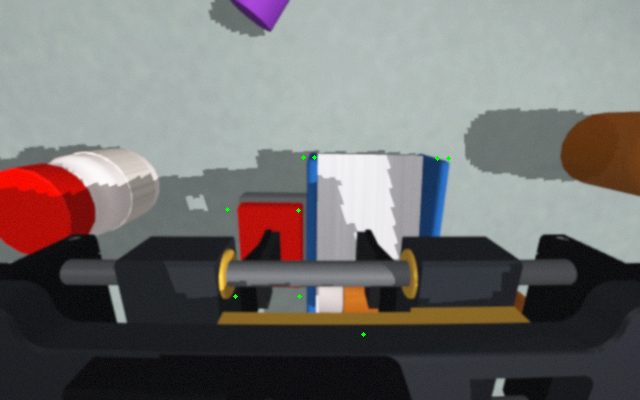

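The side view shows the vial resting against the ramp finger at crop (490,178). The force is steady at 12 N with TCP z 48 mm, so the pad is at its stop. I'll check that the vial is still and where it lies.

Run:
```python
from h import *
p=np.load('p.npy'); a=r.capture('side').astype(int)
for i in range(11): b=r.capture('side').astype(int)
print('diff ramp',np.abs(cv2.blur((a-b).astype(np.float32),(3,3)))[175:215,300:375].max())
for d in r.outline_of('side','vial')[:8]:
    ys,xs=np.nonzero(d['pixels']); print(round(d['score'],2),xs.mean().round(1),ys.mean().round(1),xs.min(),xs.max(),ys.min(),ys.max())
for x in (30,40,46,50,54,60): print(x,proj('side',w(p,[(x,-30,34-.158*(x-10)+14),(x,0,34-.158*(x-10)+14),(x,30,34-.158*(x-10)+14)])).round(1).tolist())
s=r.sense(); print(s['time_s'],s['tcp_pos'],s['wrist_force'])
cv2.imwrite('pics/side5.png',cv2.resize(b[150:240,290:390].astype(np.uint8),None,fx=6,fy=6,interpolation=3))
```

```text
diff ramp 0.8888889
0.85 384.3 277.1 372 397 261 293
0.81 332.1 192.3 320 345 181 203
0.8 331.4 279.5 316 346 268 292
0.76 352.2 237.1 345 359 223 252
0.68 219.1 270.2 202 237 263 278
0.58 261.2 167.3 255 268 158 177
0.43 381.7 160.6 373 390 156 166
30 [[333.9, 201.7], [325.6, 194.1], [317.6, 186.7]]
40 [[337.7, 200.4], [329.3, 192.8], [321.3, 185.5]]
46 [[339.9, 199.6], [331.5, 192.1], [323.5, 184.8]]
50 [[341.4, 199.1], [333.0, 191.6], [324.9, 184.4]]
54 [[342.8, 198.6], [334.5, 191.1], [326.4, 183.9]]
60 [[345.0, 197.8], [336.6, 190.3], [328.5, 183.2]]
6.2 [0.652613   0.0657224  0.04815187] [-3.42050304 -0.73975918 12.61189158]
```

View pics/side5.png

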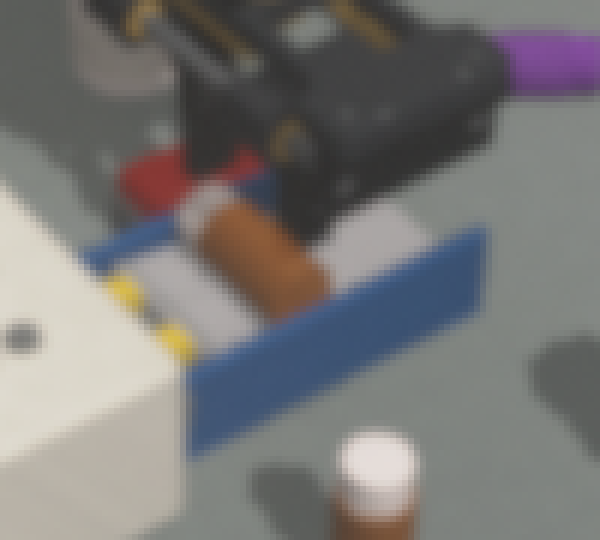

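The vial is at rest: the ramp pixels did not change over 0.55 s. It lies at x ≈ 48 mm, touching the finger (crop (265,255)). Bystanders are unmoved and the pad is held down with about 12 N. I'm handing in.

```bash
python3 -c "
from station import r
print(r.finish_job()); s=r.sense(); print(s['time_s'],s['tcp_pos'],s['wrist_force'])"
```

```text
the job is handed in; nothing more can be done
None
the job is handed in; nothing more can be done
```

I pressed the red pad down to its stop with one fingertip. The vial popped out and rolled against the other finger standing in the ramp. I handed in while holding it there, at about 6.2 s of the 32 s allowed; no verdict was reported.

My last checks before handing in:
- **Pad:** the TCP was at 48 mm height, which puts the fingertip at 31 mm, the pad's fully-down height. The upward force was steady at about 12 N.
- **Vial:** it rested at about x = 48 mm on the ramp against the finger. The side camera showed no movement over 0.55 s.
- **Bystanders:** they looked unmoved in the pictures. I did not measure their positions.

Two small disagreements showed up:
- **Camera fit:** the wrist camera and my fitted reader pose differed by about 2 mm, the stated calibration accuracy.
- **Approach move:** one small lowering step came up about 6 mm short, so I measured again and repeated it before touching the pad.

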